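# Space out DIN-rail power supplies with a spacer block

## Robot

A 6-joint arm with a two-finger parallel gripper is mounted at the origin on the work surface. World frame = base frame: x ahead of the robot, y to its left, z up, the work surface at z = 0. Lengths are in mm, angles in degrees, forces in N, time in s.
With the tool pointing down it reaches from about 350 to 850 mm from the base axis. Payload 8.1 kg.
Tool frame: the origin (TCP) lies on the centre line of the jaws, within the pads' length; the fingertips stand 19 mm ahead of it and the grasp point (between the pads) is the TCP; z points along the fingers, y is the line along which they close (so a half turn about z gives the same grasp; the last joint's range is limited). The gripper opens to 85 mm and grips with 20 to 120 N. Pads are 22 mm wide; open, the fingers measure 114 mm over their backs; the gripper's body (76 mm by 85 mm) begins 54 mm behind the grasp point. The pads swing forward as they close: fully open they stand 13 mm farther back than shut.
Start: joints at [-68.319, 7.471, 85.268, -0, 87.261, -4.893], TCP at [268.43, -536.611, 250.292] pointing down, gripper open.
Joint ranges: [-169.43, 169.43], [-51.17, 129.36], [1.28, 143.12], [-76.62, 256.62], [0, 156.53], [-152.29, 152.29]. Speed limits (degrees/s): [136.94, 136.94, 159.86, 180, 180, 180].

## Interface

Orientations are given as [roll, pitch, yaw] about the fixed x, y, z axes, in that order (R = Rz(yaw) Ry(pitch) Rx(roll)).
In Python, from bench import r gives the robot as it stands. The module is installed in compiled form; this text tells all that it offers.
- The arm moves only by the tool servo_tool, never from a script. Its arguments are lists of equal length, an entry for each row: "fingers": the finger opening in m, from 0 to 0.0854; "linear": the shift along the tool's x, y, z in m, a list of three; "rotation": the turn, a rotation vector about the tool's x, y, z in degrees, a list of three. A call has 1 to 10 rows; each row is the pose to reach, as a shift and turn from the pose commanded when the call began, along the tool's axes at that moment; what a row does not reach only later rows make up. A row lasts 1/10 s, in which the tool goes at most 50 mm and 8.59 degrees, less where a joint would pass 70% of its speed; a pose out of reach is approached as far as the arm can. A call with a gripper value outside its range is refused whole. The fingers move at their own pace and stop on an object; "force" is the grip in N (left out, the last holds). Time passes only in rows, so rows that repeat a pose let the fingers close. It gives the time, the measured TCP pose, the force, the opening and the grip force at its end, in the units of the state.
- r.sense(): the state, without advancing time (a new reading comes with each control period).
- r.snapshot(name): name is "scene" or "side" or "wrist"; returns a dict with "frame" (400x640x3 uint8, red, green, blue), "fx", "fy", "cx", "cy" (pixels), "camera_from_world" (4x4, takes a point from world to camera coordinates). Camera axes: x right, y up, looking along -z (the intrinsics and any distortion apply to the point x, -y, -z); pixel columns grow to the right and rows downward; lengths in mm; the calibration is good to about 2 mm. The wrist camera is an equidistant fisheye: a pixel r from the principal point sees the ray r / f radians off the axis. A picture is of the moment at which its call begins. There is no depth.
- r.hand_in(): hands the job in; it is judged then, once.
The state is a dict: "time": time; "joint_pos": joint angles; "qd": joint speeds; "joint_efforts": joint torques, N m; "tool_pos": TCP position; "tcp_rot": TCP orientation; "ft_force": force on the tool from outside, world axes, zero at the start; "wrist_torque": the same for the moment, N m; "finger_gap": finger opening in mm; "grip_force": force on a finger pad.
Only numpy, scipy, OpenCV 4.12 (cv2) and the standard library are available. Lean on these libraries where they do the work, as an engineer would, in place of code of your own. Each camera call takes 0.05 s, during which the arm holds its last target. There are 200 camera calls.

## Task

The power supplies on the sloping console sit too tight to cool. Take the orange spacer from its blue stand and set equal gaps of the spacer's thickness all along the row: starting beside the locked supply at the left end, press the spacer squarely into each gap in turn until its shoulder sits on the two fronts, with its flat side up against the supply already set, so that its bevel pushes the next supply out. Then put the spacer back in its stand and let go; leave everything else where it is.

Things in the scene. Friction and masses are not known exactly. Their poses are not given: they have to be found in the camera images.
- console_base (a point): Fixed training console: point on the bench (z = 0) under the middle of its white mounting plate, 420 mm wide, 250 mm long. x points away from the robot, y left along the rail. The plate slopes at 30 degrees, rising away from the robot, so all fronts on it face up and towards the robot. Grey wiring ducts 45 mm high run along both long edges. Yaw within 0.2 rad.
- unit0_front (a point): First power supply, at the left (+y) end, locked to the rail: cannot move. Dark housing, light front with green bands, 45 mm wide (y), 100 mm up the slope (x), 75 mm deep (z). Point: middle of its flat front face. Axes: z square out of the front (30 degrees from vertical), y along the row to the left, x up the slope. The row runs from here to -y; all four fronts lie in one plane.
- unit1_front (a point): Second supply of the row, next on the -y side; shape, point and axes as the first. Slides along the rail only, both ways, with about 3 N of friction, and stays where left. Starts 5 to 11 mm too near the locked end: once the supplies before it are set, its gap is 14 to 20 mm and must become 25 mm (22 to 28 is good), which puts its point 70 mm from the one before.
- unit2_front (a point): Third supply of the row, next on the -y side; shape, point and axes as the first. Slides along the rail only, both ways, with about 3 N of friction, and stays where left. Starts 5 to 11 mm too near the locked end: once the supplies before it are set, its gap is 14 to 20 mm and must become 25 mm (22 to 28 is good), which puts its point 70 mm from the one before.
- unit3_front (a point): Fourth, last supply of the row, next on the -y side; shape, point and axes as the first. Slides along the rail only, both ways, with about 3 N of friction, and stays where left. Starts 5 to 11 mm too near the locked end: once the supplies before it are set, its gap is 14 to 20 mm and must become 25 mm (22 to 28 is good), which puts its point 70 mm from the one before.
- spacer_grip (a point): Orange plastic spacer, about 0.2 kg, 133 mm tall: handle, shoulder plate, blade. Point: middle of the handle, a bar 25 mm thick (y), 50 mm wide (x), 55 mm high (z, up). Starts hanging upright in its stand, axes along the stand's (up to 8 mm off along x), flat side to the left (+y), as needed at the console.
- spacer_shoulder (a point): Middle of the underside of the spacer's shoulder, 35.5 mm below spacer_grip. The shoulder is 55 mm (y) by 60 mm (x), 8 mm thick. Fully home, this face lies on the fronts of the two supplies. Axes as spacer_grip.
- spacer_nose (a point): Lower end of the spacer's blade, on the handle's middle line, 70 mm below the shoulder. The blade is 60 mm wide (x). Its +y side is flat, 12.5 mm from the middle, with a lead-in of 2 mm over its lowest 8 mm. Its upper 22 mm are 25 mm thick (y); over the lowest 48 mm the -y side is bevelled, so the nose is 4 mm thick and lies 6.5 to 10.5 mm to +y of this point.
- stand_seat (a point): Blue steel stand, fixed left or right of the console. Point: middle of the top of its slot, 80 mm above the bench, z up. Two cheeks 12 mm thick and 80 mm long (x), with an open-ended slot 33 mm wide (y) between them; the spacer's shoulder rests on them, spacer_grip 35.5 mm above this point. Base plate 100 x 120 mm. Yaw within 0.3 rad.
- carton: Closed cardboard carton, 130 x 100 x 50 mm, on the bench at the other side of the console from the stand; leave it. Origin under its centre.
- meter: Yellow multimeter lying on the bench left of the console, 170 x 82 x 46 mm; leave it. Origin under its centre.
- cylinder: Aluminium pneumatic cylinder lying on the bench right of the console, 170 mm long, 36 mm thick; leave it. Origin under its centre.
- screwdriver: Red screwdriver, 190 mm, lying on the bench in front of the console; leave it. Origin under its middle.
- valve: Small pneumatic valve with black coil, 75 x 22 x 70 mm, standing on the bench in front of the console; leave it. Origin under its centre.
Things that resemble listed ones, but are neither listed nor needed, are in the scene too. What is meant by the part that bears spacer_grip is not purple, and is the smaller of those in its own colour. What is shaped like the part that bears stand_seat but purple is not meant.

How it is judged:
By the outcome, as a careful person would: the job done as asked, in the order asked, and still so for the second after the job is handed in, with the robot touching nothing.
It also fails if it takes over 67 s, if anything falls off the work surface, if the arm or the gripper's body presses on something with over 40 N, if the wrist force passes 120 N, or if a joint passes its speed limit or range.

## Working session

There is one attempt and no reset: what is moved stays moved. The work goes in short steps, Python scripts to look and compute and a tool call to move; the robot and the scene stay as the last step left them, time stands still between calls to the robot, and variables do not carry over. Pictures are saved under pics/ and viewed, at most 10 in all, crops included, and the job is handed in when it is done.

Besides the shell and the picture viewer there is one more tool, called after "Emit:" in YAML: its name, and indented under it one key for each argument. servo_tool: Moves the arm, as the interface text tells. Its arguments: {"type":"object","properties":{"fingers":{"type":"array","items":{"type":"number"}},"linear":{"type":"array","items":{"type":"array","items":{"type":"number"}}},"rotation":{"type":"array","items":{"type":"array","items":{"type":"number"}}},"force":{"type":"number"}},"required":["fingers","linear","rotation"]}

```bash
mkdir -p pics
cat > h.py <<'E'
import numpy as np, cv2
from bench import r
from scipy.spatial.transform import Rotation as R
def snap(n,name=None):
    s=r.snapshot(n)
    if name: cv2.imwrite(f'pics/{name}.png',s['frame'][:,:,::-1])
    return s
def ray(s,u,v,fish=False):
    M=np.array(s['camera_from_world']);Rc=M[:3,:3];o=-Rc.T@M[:3,3]
    x=(u-s['cx'])/s['fx'];y=(v-s['cy'])/s['fy']
    if fish:
        t=np.hypot(x,y);k=np.sin(t)/t if t>1e-9 else 1;d=np.array([x*k,-y*k,-np.cos(t)])
    else: d=np.array([x,-y,-1.])
    d=Rc.T@d;return o,d/np.linalg.norm(d)
def onz(s,u,v,z,fish=False):
    o,d=ray(s,u,v,fish);return o+d*(z-o[2])/d[2]
def onpl(s,u,v,p,n,fish=False):
    o,d=ray(s,u,v,fish);return o+d*(np.dot(n,np.array(p)-o)/np.dot(n,d))
def tri(a,b):
    (o1,d1),(o2,d2)=a,b
    A=np.stack([d1,-d2],1);t=np.linalg.lstsq(A,o2-o1,rcond=None)[0]
    p=o1+d1*t[0];q=o2+d2*t[1];return (p+q)/2,np.linalg.norm(p-q)
def proj(s,P,fish=False):
    M=np.array(s['camera_from_world']);c=M[:3,:3]@np.array(P,float)+M[:3,3];x,y,z=c[0],-c[1],-c[2]
    if fish:
        q=np.hypot(x,y);t=np.arctan2(q,z);k=t/q if q>1e-9 else 1/z
        return s['cx']+s['fx']*x*k,s['cy']+s['fy']*y*k
    return s['cx']+s['fx']*x/z,s['cy']+s['fy']*y/z
E
python3 - <<'E'
from h import *
for n in('scene','side','wrist'):
    s=snap(n,n+'0');M=np.array(s['camera_from_world']);print(n,s['fx'],s['fy'],s['cx'],s['cy'],-M[:3,:3].T@M[:3,3],(-M[2,:3]).round(2), [k for k in s])
print(r.sense())
a=cv2.imread('pics/scene0.png');b=cv2.imread('pics/side0.png')
cv2.imwrite('pics/both.png',cv2.resize(np.vstack([a,b]),(480,600)))
E
```

```text
scene 365.8409994729927 365.8409994729927 322.0265273103326 197.9906988995778 [1030.12820222  867.42645112 1213.88701403] [-0.37 -0.51 -0.78] ['frame', 'fx', 'fy', 'cx', 'cy', 'camera_from_world']
side 388.87479138515835 388.87479138515835 322.4027853091913 204.6978785602171 [-161.58380703  802.07134884  988.08176426] [ 0.54 -0.5  -0.68] ['frame', 'fx', 'fy', 'cx', 'cy', 'camera_from_world']
wrist 309.70691628693146 309.70691628693146 316.0926184448814 200.2520870299689 [ 340.32551135 -499.63439682  371.80283053] [-0.28 -0.14 -0.95] ['frame', 'fx', 'fy', 'cx', 'cy', 'camera_from_world']
{'time': 0.15, 'joint_pos': array([-6.83208687e+01,  7.50679217e+00,  8.53158098e+01, -3.73794387e-04,
        8.72612101e+01, -4.89545604e+00]), 'qd': array([ 0.02628232, -0.2105362 , -0.20596227, -0.06415716,  0.09206743,
       -0.00035437]), 'joint_efforts': array([ 8.77178063e-04, -5.70062757e+01, -5.01159847e+01, -1.58999260e-04,
        9.55022959e-03,  4.09808558e-05]), 'tool_pos': array([ 268.26459216, -536.24059285,  249.46018418]), 'tcp_rot': array([-1.79916462e+02, -6.78036539e-03,  2.65746005e+01]), 'ft_force': array([-0.7681783 , -0.49617719, -0.43394314]), 'wrist_torque': array([-0.03509437, -0.02588274, -0.01242185]), 'grip_force': 0.0, 'finger_gap': 85.37459127247232}
```

View pics/scene0.png

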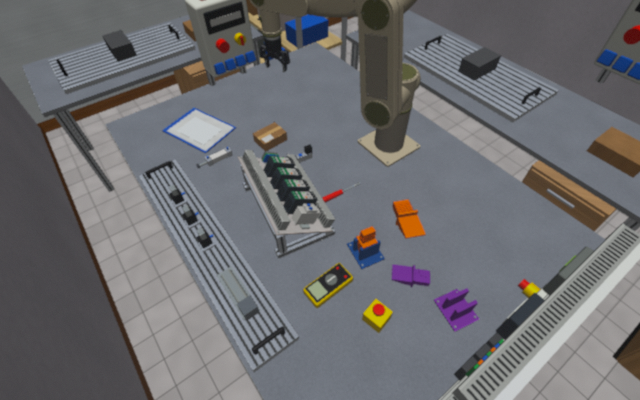

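View pics/side0.png

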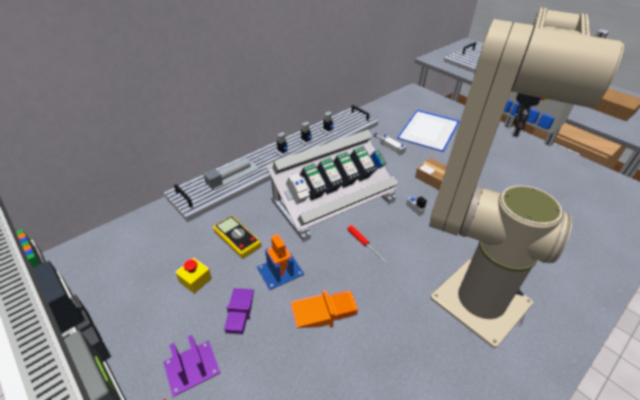

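Candidates for the spacer are an orange one in the blue stand (scene 367,243; side 279,250), a larger orange one lying flat (scene 408,218; side 325,308) and a purple one (scene 410,274; side 239,310). For the stand there is the blue one (scene 366,252) and a purple one (scene 458,308). I choose the upright orange spacer in the blue stand, and I'll check it in a close crop.

Run:
```python
import cv2,numpy as np
a=cv2.imread('pics/side0.png')[125:295,250:405];b=cv2.imread('pics/scene0.png')[145:275,235:395]
a=cv2.resize(a,None,fx=3.5,fy=3.5,interpolation=cv2.INTER_CUBIC)[:595,:400+140]
cv2.imwrite('pics/c1.png',a)
cv2.imwrite('pics/c2.png',cv2.resize(b,None,fx=4.5,fy=4.5,interpolation=cv2.INTER_CUBIC))
```

```text
(no output)
```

View pics/c1.png

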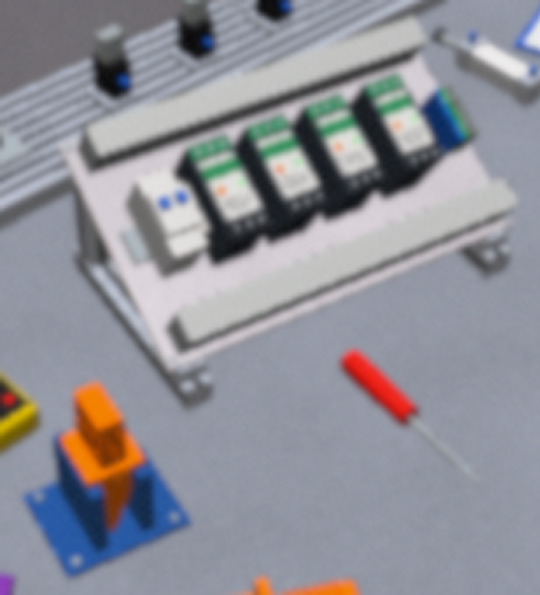

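View pics/c2.png

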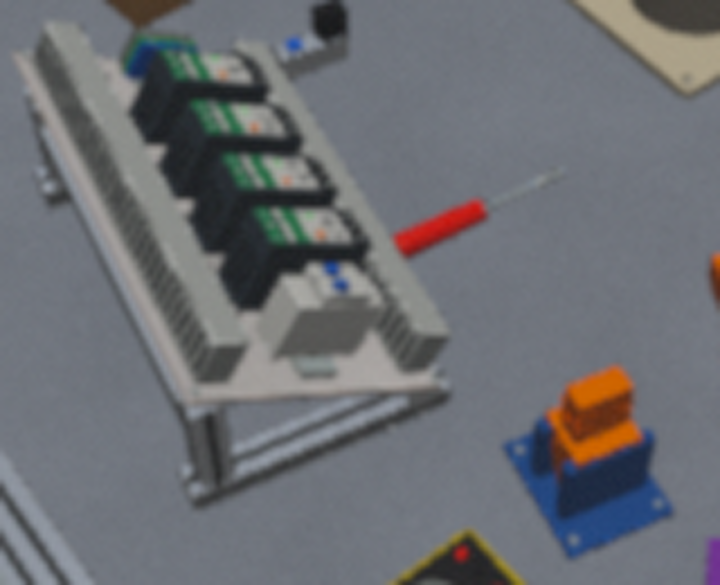

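The crops show the orange spacer upright in the blue stand: handle top at side crop (97,402) and scene crop (602,382). They also show four green-banded supplies, with a white breaker at the left end and a blue terminal at the right. I'll triangulate these.

Run:
```python
from h import *
a=snap('side');b=snap('scene')
S=lambda x,y:ray(a,250+x/3.5,125+y/3.5); C=lambda x,y:ray(b,235+x/4.5,145+y/4.5)
for n,p,q in [('handletop',(97,402),(602,382)),('L0',(222,192),(318,230)),('L1',(280,170),(288,180)),('L2',(337,146),(268,127)),('L3',(393,124),(232,72)),
  ('base near-left?',(25,497),(572,556)),('base',(70,575),(673,512))]:
    P,e=tri(S(*p),C(*q));print(n,P.round(1),round(e,1))
for p in [(25,497),(70,575),(188,520)]: print('S',onz(a,250+p[0]/3.5,125+p[1]/3.5,6).round(1))
for p in [(505,445),(572,556),(673,512)]: print('C',onz(b,235+p[0]/4.5,145+p[1]/4.5,6).round(1))
```

```text
handletop [477.9 383.  142.9] 3.9
L0 [582.9 152.7 181.2] 0.3
L1 [571.   91.4 181. ] 3.5
L2 [553.5  35.4 189.5] 8.5
L3 [543.2 -33.8 190.4] 3.8
base near-left? [ 5.370e+02  4.312e+02 -4.000e-01] 5.4
base [442.8 450.6  -1.4] 5.8
S [533.1 430.8   6. ]
S [438.8 450.1   6. ]
S [416.8 336.8   6. ]
C [516.6 321.8   6. ]
C [540.  436.4   6. ]
C [446.9 456.2   6. ]
```

```bash
cat >> h.py <<'E'
def frame(yaw,tilt=0):
    "tool rotation: pointing down at yaw(deg), x towards robot when yaw~170; tilt: z leans away from robot"
    ry=R.from_euler('z',yaw-180,degrees=True)           # console-like frame
    return ry*R.from_euler('y',-tilt,degrees=True)*R.from_euler('z',180,degrees=True)*R.from_euler('x',180,degrees=True)
def cur():
    s=r.sense();return np.array(s['tool_pos']),R.from_euler('xyz',s['tcp_rot'],degrees=True),s
def go(P,Rt,frm=None):
    p,q,s=cur()
    if frm: p,q=frm
    d=q.inv().apply(np.array(P)-p);w=(q.inv()*Rt).as_rotvec(degrees=True)
    print('t',round(s['time'],2),'lin',(d/1000).round(4).tolist(),'rot',w.round(2).tolist());return d,w
E
python3 - <<'E'
from h import *
print(frame(168,30).as_matrix().round(2))
P1=np.array([380,-150,420]);R1=frame(106);go(P1,R1)
go([400,60,400],frame(168,30),(P1,R1))
E
```

```text
[[-0.85  0.21  0.49]
 [ 0.18  0.98 -0.1 ]
 [-0.5   0.   -0.87]]
t 0.25 lin [0.2727, -0.2958, -0.1699] rot [-0.04, -0.04, -79.43]
t 0.25 lin [0.1964, 0.0771, 0.02] rot [-16.22, -26.99, -60.52]
```

Emit:
servo_tool:
  fingers: [0.085,0.085,0.085,0.085,0.085,0.085,0.085,0.085,0.085,0.085]
  linear:
    - [0.027,-0.03,-0.017]
    - [0.054,-0.06,-0.034]
    - [0.081,-0.09,-0.051]
    - [0.109,-0.118,-0.068]
    - [0.136,-0.148,-0.085]
    - [0.164,-0.178,-0.102]
    - [0.191,-0.207,-0.119]
    - [0.218,-0.237,-0.136]
    - [0.245,-0.266,-0.153]
    - [0.273,-0.296,-0.17]
  rotation:
    - [0,0,-8]
    - [0,0,-16]
    - [0,0,-24]
    - [0,0,-32]
    - [0,0,-40]
    - [0,0,-48]
    - [0,0,-56]
    - [0,0,-64]
    - [0,0,-72]
    - [0,0,-80]

```text
time: 1.25
tool_pos: [380.1, -148.2, 421.1]
tcp_rot: [180.0, 0.0, 106.9]
ft_force: [1.6, -0.4, 0.1]
finger_gap: 84.9
grip_force: 0.0
```

Emit:
servo_tool:
  fingers: [0.085,0.085,0.085,0.085,0.085,0.085,0.085,0.085,0.085,0.085]
  linear:
    - [0.02,0.008,0.002]
    - [0.039,0.015,0.004]
    - [0.059,0.023,0.006]
    - [0.078,0.031,0.008]
    - [0.098,0.039,0.01]
    - [0.118,0.046,0.012]
    - [0.137,0.054,0.014]
    - [0.157,0.062,0.016]
    - [0.176,0.069,0.018]
    - [0.196,0.077,0.02]
  rotation:
    - [-1.6,-2.7,-6]
    - [-3.2,-5.4,-12]
    - [-4.9,-8.1,-18]
    - [-6.5,-10.8,-24]
    - [-8.1,-13.5,-30]
    - [-9.7,-16.2,-36]
    - [-11.4,-18.9,-42]
    - [-13,-21.6,-48]
    - [-14.6,-24.3,-54.2]
    - [-16.2,-27,-60.5]

```text
time: 2.25
tool_pos: [402.4, 62.7, 401.3]
tcp_rot: [-179.7, 29.8, 168.9]
ft_force: [-3.2, -1.0, -0.9]
finger_gap: 85.0
grip_force: 0.0
```

Run:
```python
from h import *
s=snap('wrist','w1');p,q,st=cur();print(p.round(1),st['tcp_rot'].round(2),st['joint_pos'].round(1),st['time'])
M=np.array(s['camera_from_world']);print((-M[:3,:3].T@M[:3,3]).round(1))
im=cv2.imread('pics/w1.png');cv2.imwrite('pics/w1b.png',im)
```

```text
[402.8  65.2 399.9] [-179.67   29.85  169.36] [ 11.3 -51.1 119.1 -11.1  84.2 -69.6] 2.3
[273.6  89.4 467.3]
```

View pics/w1.png

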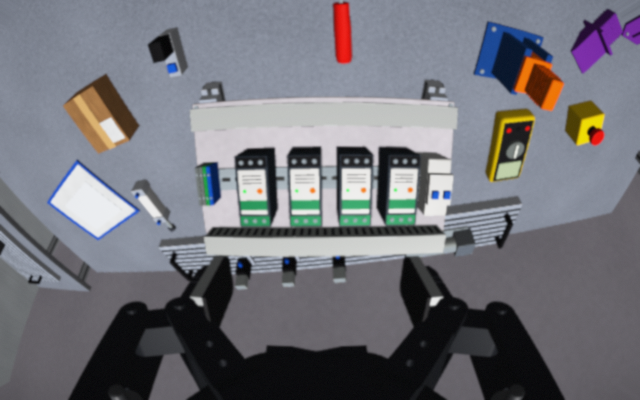

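The wrist picture shows unit0 at (402,187), unit1 (355,187), unit2 (305,187), unit3 (256,187), the breaker at (437,187) and stand/spacer at (525,70). Next I'll take a second view from nearer and to the left.

Run:
```python
from h import *
go([440,170,340],frame(168.5,30))
im=cv2.imread('pics/w1.png');hsv=cv2.cvtColor(im,cv2.COLOR_BGR2HSV)
g=cv2.inRange(hsv,(60,120,50),(90,255,255));w=cv2.inRange(hsv,(0,0,185),(180,40,255))
for m in(g,w):
    n,l,st,c=cv2.connectedComponentsWithStats(m)
    for i in range(1,n):
        if st[i,4]>60 and 190<c[i,0]<460 and 140<c[i,1]<240: print(st[i],c[i].round(1))
print(hsv[185,380:450,2])
```

```text
t 2.3 lin [0.0149, 0.1102, 0.0599] rot [0.1, -0.15, 0.74]
[203 176   6  22  71] [205.7 186.5]
[291 201  28   8 220] [304.7 204.5]
[342 201  28   7 191] [355.1 204. ]
[389 200  27   8 193] [402.  203.8]
[240 202  28   7 190] [253.2 205. ]
[386 215  29   9 191] [399.6 218.8]
[241 216  30  10 228] [255.3 220.4]
[291 216  30  10 227] [305.3 220.4]
[340 216  30   9 197] [354.7 219.9]
[428 160  23  13 285] [439.5 166. ]
[291 169  28  31 810] [304.4 183.6]
[342 169  28  31 820] [355.3 183.7]
[390 169  27  30 729] [402.8 183.1]
[ 203  171   36   60 1156] [223.2 206.5]
[238 170  28  31 730] [251.6 184.5]
[ 416  175  105   54 1241] [442.9 202.9]
[273 182  16  44 452] [282.  206.4]
[323 184  15  42 544] [329.2 205.4]
[372 187  11  38 178] [375.3 211.3]
[342 209  27   5 118] [355.7 211.2]
[389 209  25   4  99] [400.9 210.5]
[242 210  25   4  99] [253.9 211.5]
[292 210  27   4 108] [305.  211.5]
[ 18  19  19  19  19  20  29  52  80 128 187 226 234 236 236 236 236 235
 236 235 235 235 235 235 235 235 235 235 235 235 235 235 235 234 233 222
 179 126  96  82  75  68  69  70  69  72  76  80 115 175 217 230 232 232
 232 231 232 232 231 232 231 231 231 231 231 231 231 230 230 230]
```

Emit:
servo_tool:
  fingers: [0.085,0.085,0.085,0.085,0.085]
  linear:
    - [0.004,0.03,0.016]
    - [0.008,0.06,0.032]
    - [0.012,0.09,0.048]
    - [0.015,0.11,0.06]
    - [0.015,0.11,0.06]
  rotation:
    - [0,0,0]
    - [0,0,0]
    - [0,0,0]
    - [0,0,0]
    - [0,0,0]

```text
time: 2.8
tool_pos: [440.2, 167.6, 338.7]
tcp_rot: [-179.7, 29.5, 168.7]
ft_force: [-0.1, -0.1, -1.0]
finger_gap: 84.9
grip_force: 0.0
```

```bash
cat >> h.py <<'E'
def panels(s,amin=300):
    im=cv2.cvtColor(s['frame'],cv2.COLOR_RGB2HSV);w=cv2.inRange(im,(0,0,185),(180,40,255));g=cv2.inRange(im,(60,120,50),(90,255,255))
    n,l,st,c=cv2.connectedComponentsWithStats(w);gc=cv2.connectedComponentsWithStats(g);out=[]
    for i in range(1,n):
        if st[i,4]<amin or not .7<st[i,2]/st[i,3]<1.5 or st[i,4]/(st[i,2]*st[i,3])<.75: continue
        gd=[j for j in range(1,gc[0]) if gc[2][j,4]>60 and np.hypot(*(gc[3][j]-c[i]))<1.2*st[i,2]]
        if gd: out.append((c[i],st[i,2:].tolist()))
    return sorted(out,key=lambda o:-o[0][0])
E
python3 - <<'E'
from h import *
s=snap('wrist','w2');p,q,st=cur();print(p.round(1),st['tcp_rot'].round(2),st['joint_pos'].round(1),st['time'])
o=panels(s);print([(c.round(1).tolist(),w) for c,w in o])
np.save('p2.npy',[c for c,w in o])
E
```

```text
[440.4 166.7 340.2] [-179.7    29.61  168.7 ] [ 27.8 -36.7 117.6 -19.   76.2 -50. ] 2.85
[([321.9, 212.5], [34, 36, 1109]), ([265.4, 212.4], [34, 35, 1020]), ([210.4, 212.7], [32, 34, 861]), ([159.5, 212.8], [28, 31, 651])]
```

Run:
```python
from h import *
s=snap('wrist');p,q,st=cur();print(p.round(1))
M=np.array(s['camera_from_world']);c=-M[:3,:3].T@M[:3,3]
he=q.inv().apply(c-p);Rh=q.inv()*R.from_matrix(M[:3,:3].T);print('handeye',he.round(1))
q1=R.from_euler('xyz',[-179.67,29.85,169.36],degrees=True);p1=np.array([402.8,65.2,399.9]);print((p1+q1.apply(he)).round(1))
Rw=(q1*Rh).as_matrix().T
s1=dict(s);M1=np.eye(4);M1[:3,:3]=Rw;M1[:3,3]=-Rw@np.array([273.6,89.4,467.3]);s1['camera_from_world']=M1
p1=[(402.8,183.1),(355.3,183.7),(304.4,183.6),(251.6,184.5)];o=panels(s)
P=[]
for a,(b,_) in zip(p1,o):
    X,e=tri(ray(s1,*a,True),ray(s,*b,True));P.append(X);print(X.round(1),round(e,1))
P=np.array(P);d=P[0]-P[3];print('yaw',np.degrees(np.arctan2(-d[0],d[1])),np.linalg.norm(np.diff(P,axis=0),axis=1))
for n in('side','scene'):
    f=snap(n);print(n,[np.round(proj(f,X),1).tolist() for X in P],[ (c.round(1).tolist(),w) for c,w in panels(f,15)])
go([478,384,240],frame(169))
```

```text
[440.6 166.1 341.5]
handeye [  82.     1.2 -121.9]
[273.6  91.4 464.8]
[570.1 147.8 185. ] 0.8
[560.6  85.  184. ] 0.3
[547.9  20.4 185. ] 0.2Traceback (most recent call last):
  File "<stdin>", line 12, in <module>
IndexError: index 3 is out of bounds for axis 0 with size 3
```

Run:
```python
from h import *
go([473,384,230],frame(169))
```

```text
t 2.9 lin [0.065, 0.2204, 0.0903] rot [-0.33, 29.71, -0.43]
```

Emit:
servo_tool:
  fingers: [0.07,0.07,0.07,0.07,0.07,0.07,0.07,0.07]
  linear:
    - [0.011,0.037,0.015]
    - [0.022,0.074,0.03]
    - [0.033,0.11,0.045]
    - [0.044,0.147,0.06]
    - [0.055,0.184,0.075]
    - [0.065,0.22,0.09]
    - [0.065,0.22,0.09]
    - [0.065,0.22,0.09]
  rotation:
    - [0,5,0]
    - [0,10,0]
    - [0,15,0]
    - [0,20,0]
    - [0,25,0]
    - [-0.3,29.7,-0.4]
    - [-0.3,29.7,-0.4]
    - [-0.3,29.7,-0.4]

```text
time: 3.7
tool_pos: [474.0, 382.8, 229.9]
tcp_rot: [-179.9, 0.0, 168.9]
ft_force: [-0.4, -0.4, 0.3]
finger_gap: 69.8
grip_force: 0.0
```

Run:
```python
from h import *
s=snap('wrist','w3');p,q,st=cur();print(p.round(1),st['tcp_rot'].round(2),st['joint_pos'].round(1),st['time'])
im=cv2.cvtColor(s['frame'],cv2.COLOR_RGB2HSV)
for n,lo,hi in(('orange',(5,150,60),(18,255,255)),('blue',(100,150,40),(125,255,255))):
    m=cv2.inRange(im,lo,hi);N,l,S,c=cv2.connectedComponentsWithStats(m)
    for i in range(1,N):
        if S[i,4]>150: print(n,S[i],c[i].round(1))
```

```text
[474.2 382.9 232.1] [1.7993e+02 1.7000e-01 1.6887e+02] [ 34.1   9.3  85.2  -0.1  85.4 -44.7] 3.75
orange [ 192    0  176   41 4167] [299.4  14. ]
orange [ 286  154   61   97 4650] [315.5 201.5]
blue [ 266  134  104   83 4508] [317.6 163.6]
```

View pics/w3.png

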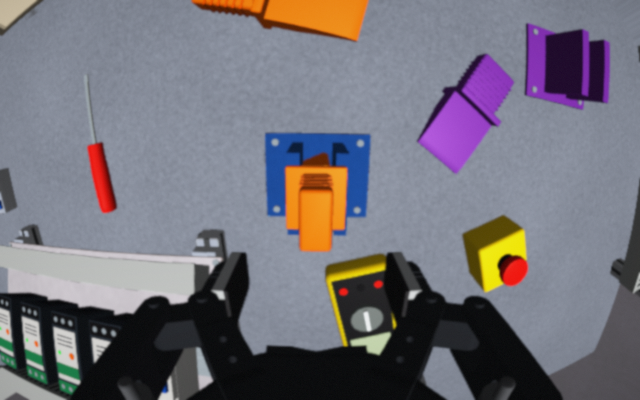

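The wrist picture shows the chosen spacer in the blue stand, aligned with the jaws: handle top about (316,220), shoulder spanning 286–347, plate corners (266,134) and (369,133). The large orange spacer at (310,15) and the purple parts are elsewhere.

Run:
```python
from h import *
s=snap('wrist');p,q,st=cur();print(p.round(1),st['tcp_rot'].round(2))
im=cv2.cvtColor(s['frame'],cv2.COLOR_RGB2HSV)
print('col316',im[160:258:2,316,2]);print('row215',im[215,284:350,2]);print('row240',im[240,294:340,2])
T=R.from_euler('z',-11,degrees=True)
W=lambda u,v,z:(T.inv().apply(onz(s,u,v,z,True))).round(1)
b=cv2.inRange(im,(100,150,40),(125,255,255));b[:125]=0;ys,xs=np.nonzero(b)
e=[(u,ys[xs==u].min()) for u in range(270,366)];print('toprow slope deg',np.degrees(np.polyfit(*np.array(e).T,1)[0]))
l=[(v,xs[ys==v].min()) for v in range(140,210)];rr=[(v,xs[ys==v].max()+1) for v in range(140,210)]
print(np.polyfit(*np.array(l).T,1),np.polyfit(*np.array(rr).T,1))
A=[onz(s,np.polyval(np.polyfit(*np.array(z).T,1),v),v,8,True) for z in(l,rr) for v in(140,210)]
for i in(0,2):
    d=A[i]-A[i+1];print('edge yaw',np.degrees(np.arctan2(d[1],d[0]))%180, end=' ')
print('plate mid',(T.inv().apply(sum(A)/4)).round(1), np.linalg.norm(A[0]-A[2]))
for u,v,z in[(300,220,143),(333,220,143),(316,190,143),(316,250,143),(286,200,88),(347,200,88)]: print(u,v,z,W(u,v,z))
print('tool in stand frame',T.inv().apply(p).round(1))
```

```text
[474.3 383.1 233.5] [179.83   0.27 168.87]
col316 [ 94  96 131 208 240 238 189 143 140 152 155 142 140 103 162 227 239 242
 242 242 242 242 242 242 242 242 242 242 242 242 242 242 242 242 242 242
 242 242 242 242 242 242 242 242 232 168 163 160 161]
row215 [141 158 215 236 241 242 242 242 242 242 242 242 241 235 217 212 226 236
 240 242 242 242 242 242 242 242 242 242 242 242 242 242 242 242 242 242
 242 242 242 242 243 242 242 241 240 237 232 225 229 238 241 242 242 242
 242 242 242 242 240 229 187 143 157 159 158 158]
row240 [163 165 163 150 155 192 224 235 240 241 242 242 242 242 242 242 242 242
 242 242 242 242 242 242 242 242 242 242 242 242 242 242 242 240 237 227
 198 165 157 165 167 166 165 164 163 163]
toprow slope deg 0.521895224403621
[ -1.65490333 532.32348876] [-5.91724259e-02  3.77325588e+02]
edge yaw 108.2592558807389 edge yaw 168.01591335845134 plate mid [397.7 451.2   8. ] 77.23240880031337
300 220 143 [397.4 455.4 143. ]
333 220 143 [397.5 479.7 143. ]
316 190 143 [374.4 467.3 143. ]
316 250 143 [422.3 467.1 143. ]
286 200 88 [400.1 440.   88. ]
347 200 88 [400.3 495.5  88. ]
tool in stand frame [392.5 466.5 233.5]
```

Run:
```python
from h import *
P=R.from_euler('z',-11,degrees=True).apply([398.4,467.5,116.0]);print(P)
go(P,frame(168.6))
```

```text
[480.28347522 382.8924045  116.        ]
t 3.8 lin [-0.0054, 0.0006, 0.1175] rot [0.18, 0.27, 0.27]
```

Emit:
servo_tool:
  fingers: [0.07,0.07,0.07,0.07,0.07,0.07,0.07,0.07]
  linear:
    - [-0.003,0,0.02]
    - [-0.0055,0.0005,0.04]
    - [-0.0055,0.0005,0.06]
    - [-0.0055,0.0005,0.08]
    - [-0.0055,0.0005,0.1]
    - [-0.0055,0.0005,0.112]
    - [-0.0055,0.0005,0.1175]
    - [-0.0055,0.0005,0.1175]
  rotation:
    - [0.2,0.2,0.2]
    - [0.2,0.2,0.2]
    - [0.2,0.2,0.2]
    - [0.2,0.2,0.2]
    - [0.2,0.2,0.2]
    - [0.2,0.2,0.2]
    - [0.2,0.2,0.2]
    - [0.2,0.2,0.2]

```text
time: 4.6
tool_pos: [478.8, 383.0, 113.6]
tcp_rot: [-179.9, -0.1, 168.7]
ft_force: [0.5, -0.3, -0.1]
finger_gap: 70.3
grip_force: 0.0
```

Emit:
servo_tool:
  fingers: [0.05,0.04,0.03,0.025,0.02,0.015,0.015,0.015,0.015]
  linear:
    - [0,0,0]
    - [0,0,0]
    - [0,0,0]
    - [0,0,0]
    - [0,0,0]
    - [0,0,0]
    - [0,0,0]
    - [0,0,0]
    - [0,0,0]
  rotation:
    - [0,0,0]
    - [0,0,0]
    - [0,0,0]
    - [0,0,0]
    - [0,0,0]
    - [0,0,0]
    - [0,0,0]
    - [0,0,0]
    - [0,0,0]
  force: 80

```text
time: 5.5
tool_pos: [479.4, 383.5, 114.2]
tcp_rot: [-179.9, -0.1, 168.7]
ft_force: [-1.3, -2.4, 5.3]
finger_gap: 24.5
grip_force: 79.3
```

Run:
```python
from h import *
p,q,st=cur();print(p.round(2),st['tcp_rot'].round(2),st['finger_gap'],st['grip_force'],st['ft_force'].round(1),st['time'])
s=snap('wrist','w4')
```

```text
[479.39 383.45 114.2 ] [-1.7988e+02 -8.0000e-02  1.6873e+02] 24.547451103803322 79.30584669113159 [-1.3 -2.4  5.3] 5.5
```

```bash
cat >> h.py <<'E'
def con(a):
    c=R.from_euler('z',a,degrees=True)*R.from_euler('y',-30,degrees=True)
    return c.as_matrix().T  # rows ex,ey,n
E
python3 - <<'E'
from h import *
ex,ey,n=con(-11);P0=np.array([570.1,147.8,185])
S=P0-35*ey+5*ex;H=S+(34+70+55)*n;print(H.round(1),ex.round(2),n.round(2))
p,q,_=cur();L=p+[0,0,135];go(L,q)
go(H,frame(169,30),(L,q))
E
```

```text
[489.6 127.8 325.2] [ 0.85 -0.17  0.5 ] [-0.49  0.1   0.87]
t 5.55 lin [0.0002, -0.0003, -0.135] rot [0.0, 0.0, 0.0]
t 5.55 lin [-0.0599, -0.2489, -0.0756] rot [-0.19, -30.08, -0.23]
```

Emit:
servo_tool:
  fingers: [0.015,0.015,0.015,0.015,0.015,0.015,0.015,0.015]
  linear:
    - [0,0,-0.008]
    - [0,0,-0.025]
    - [0,0,-0.045]
    - [0,0,-0.07]
    - [0,0,-0.1]
    - [0,0,-0.135]
    - [0,0,-0.165]
    - [0,0,-0.165]
  rotation:
    - [0,0,0]
    - [0,0,0]
    - [0,0,0]
    - [0,0,0]
    - [0,0,0]
    - [0,0,0]
    - [0,0,0]
    - [0,0,0]

```text
time: 6.35
tool_pos: [481.3, 385.2, 285.9]
tcp_rot: [179.7, 0.3, 168.7]
ft_force: [1.6, -0.5, -2.5]
finger_gap: 24.3
grip_force: 78.8
```

Emit:
servo_tool:
  fingers: [0.015,0.015,0.015,0.015,0.015,0.015,0.015,0.015,0.015,0.015]
  linear:
    - [-0.007,-0.027,-0.005]
    - [-0.014,-0.055,-0.01]
    - [-0.021,-0.083,-0.015]
    - [-0.028,-0.11,-0.02]
    - [-0.035,-0.138,-0.025]
    - [-0.041,-0.165,-0.03]
    - [-0.048,-0.193,-0.035]
    - [-0.055,-0.22,-0.041]
    - [-0.06,-0.249,-0.046]
    - [-0.06,-0.249,-0.046]
  rotation:
    - [0,-3.3,0]
    - [0,-6.6,0]
    - [0,-10,0]
    - [0,-13.3,0]
    - [0,-16.6,0]
    - [0,-20,0]
    - [0,-23.3,0]
    - [0,-26.6,0]
    - [-0.2,-30.1,-0.2]
    - [-0.2,-30.1,-0.2]

```text
time: 7.35
tool_pos: [488.5, 125.4, 324.2]
tcp_rot: [-179.9, 30.1, 168.9]
ft_force: [-0.4, -0.5, -2.7]
finger_gap: 24.0
grip_force: 79.4
```

Emit:
servo_tool:
  fingers: [0.015,0.015,0.015]
  linear:
    - [0,0,0]
    - [0,0,0]
    - [0,0,0]
  rotation:
    - [0,0,0]
    - [0,0,0]
    - [0,0,0]

```text
time: 7.65
tool_pos: [489.8, 128.5, 324.6]
tcp_rot: [-180.0, 29.9, 169.0]
ft_force: [-0.0, 0.5, -1.9]
finger_gap: 24.2
grip_force: 79.4
```

Run:
```python
from h import *
s=snap('wrist','w5');p,q,st=cur();print(p.round(1),st['tcp_rot'].round(2),st['joint_pos'].round(1),st['time'],st['finger_gap'])
M=np.array(s['camera_from_world']);np.savez('w5',M=M,p=p,rot=st['tcp_rot'])
im=cv2.imread('pics/w5.png')[100:400,40:620];print(im.shape)
cv2.imwrite('pics/w5c.png',cv2.resize(im[:,90:490],None,fx=2,fy=2))
print([(c.round(1).tolist(),w) for c,w in panels(s)])
```

```text
[489.8 128.5 324.6] [-179.97   29.91  169.04] [ 18.5 -33.1 117.  -15.2  70.1 -58.6] 7.7 24.135029535949425
(300, 580, 3)
[([218.2, 186.8], [37, 41, 1261])]
```

View pics/w5c.png

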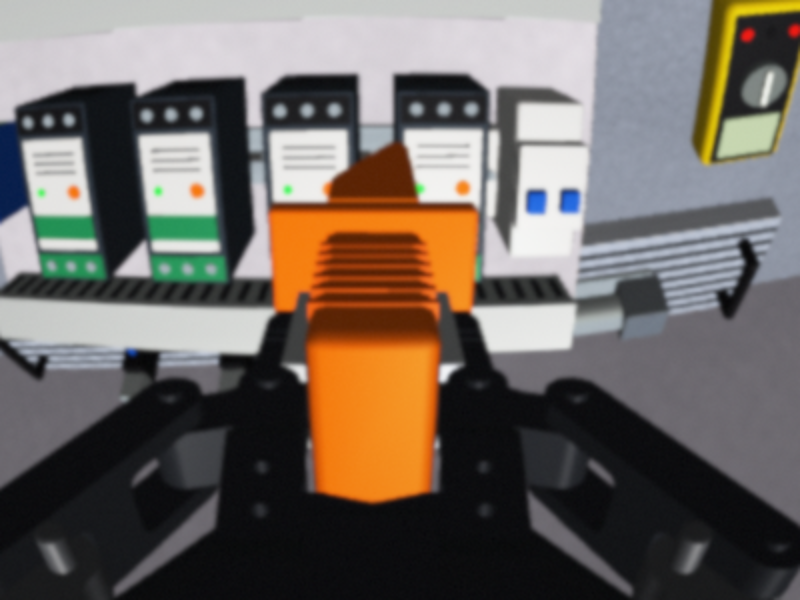

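The crop shows all four units. Unit0's panel top-left is at crop (403,128), unit1's at (268,130), unit2's at (139,133) and unit3's at (27,137); the blade nose at (405,145) is heading for gap 0–1. Now I'll measure the row axes from these edges.

Run:
```python
from h import *
s=snap('wrist');p,q,st=cur();print(p.round(1),st['tcp_rot'].round(2),st['time'])
g=cv2.cvtColor(s['frame'],cv2.COLOR_RGB2GRAY).astype(float)
def cross(a,lev=130):
    return [i+(lev-a[i])/(a[i+1]-a[i]) for i in range(len(a)-1) if (a[i]-lev)*(a[i+1]-lev)<0]
# panel tops: expected crop coords -> image u=130+x/2, v=100+y/2
tops=[]
for k,(xa,xb) in enumerate([(410,470),(275,340),(148,205),(35,85)]):
    us=range(130+xa//2,130+xb//2);vs=[]
    for u in us:
        c=[157+x for x in cross(g[157:175,u])];vs.append(c[-1] if c else np.nan)
    tops.append((np.mean(us),np.nanmedian(vs)));
print('tops',np.round(tops,2))
for v in(154,170,172,174): print(v,np.round([140+x for x in cross(g[v,140:400],110 if v>160 else 90)],1))
for a in(-10,-11,-12):
    ex,ey,n=con(a);P0=np.array([570.1,147.8,185]);print(a,end=' ')
    for u,v in tops:
        X=onpl(s,u,v,P0,n,True)-P0;print(np.round([X@ex,X@ey],1),end=' ')
    print()
```

```text
[489.8 128.5 324.6] [-179.96   29.91  169.04] 7.75
tops [[349.5  163.53]
 [283.   164.12]
 [217.5  166.22]
 [159.   168.63]]
154 [213.2 216.5 225.1 230.  252.4 260.9 266.2 272.8 279.7 286.6 293.2 300.4
 308.6 326.8 334.1 341.4 348.1 355.3 361.5 368.9 373.5 378.8 386.8]
170 [140.7 171.  198.3 235.2 254.  261.2 263.4 304.2 309.6 325.8 330.8 371.8
 372.7 380.1 387.5]
172 [140.2 171.3 198.4 235.4 254.  261.3 263.6 304.5 309.5 323.6 331.2 371.9
 372.3 380.  390. ]
174 [140.4 171.5 198.6 235.5 254.2 261.4 263.7 304.5 309.8 332.5 371.9 372.4
 379.9 388.7]
-10 [-19.6  -2.2] [-19.9 -64. ] [ -19.7 -128. ] [ -20.1 -193.5] 
-11 [-19.6  -2.5] [-19.  -64.2] [ -18.  -127.9] [ -17.5 -192.8] 
-12 [-19.5  -2.8] [-18.2 -64.4] [ -16.3 -127.8] [ -15.  -192.1]
```

Run:
```python
from h import *
s=snap('wrist')
ex,ey,n=con(-10.2)
for dz in(-6,0,6):
    P0=np.array([570.1,147.8,185])+dz*n;f=lambda u,v:[round(float((onpl(s,u,v,P0,n,True)-P0)@k),1) for k in(ex,ey)]
    print(dz,'panel',[ (f(l,172)[1],f(r_,172)[1]) for l,r_ in((331.2,372.1),(263.6,304.5),(198.4,235.4),(140.3,171.3))])
    print('   dark',[(f(l,154),f(r_,154)) for l,r_ in((326.8,373.7),(261.2,308.8))])
```

```text
-6 panel [(-19.1, 20.3), (-83.9, -44.5), (-151.3, -112.1), (-221.6, -182.4)]
   dark [([-27.6, -23.2], [-27.6, 21.3]), ([-28.8, -85.3], [-27.8, -40.1])]
0 panel [(-19.3, 19.3), (-82.8, -44.2), (-148.8, -110.4), (-217.6, -179.3)]
   dark [([-28.6, -23.4], [-28.6, 20.2]), ([-29.8, -84.2], [-28.8, -39.9])]
6 panel [(-19.6, 18.2), (-81.7, -43.9), (-146.3, -108.7), (-213.6, -176.1)]
   dark [([-29.7, -23.5], [-29.7, 19.2]), ([-30.8, -83.1], [-29.8, -39.7])]
```

```bash
cat >> h.py <<'E'
A=-10.2;EX,EY,N=con(A);P0=np.array([570.1,147.8,185])-3*N
def tgt(y,d,x=8): return P0+x*EX+y*EY+(d+34.2)*N
RC=frame(180+A,30)
def where():
    p,q,s=cur();v=p-P0;w=(RC.inv()*q).as_rotvec(degrees=True);f=np.array(s['ft_force'])
    print('t %.2f x %.2f y %.2f d %.2f'%(s['time'],v@EX,v@EY,v@N-34.2),'rotErr',w.round(2),'F ex,ey,n',np.round([f@EX,f@EY,f@N],1),'grip',round(s['finger_gap'],1),round(s['grip_force'],1))
E
python3 - <<'E'
from h import *
where();go(tgt(-36.5,78),RC)
E
```

```text
t 7.80 x 4.34 y -33.31 d 127.52 rotErr [0.42 0.08 0.66] F ex,ey,n [-1.2 -0.  -2.2] grip 24.3 79.4
t 7.8 lin [-0.0038, -0.0028, 0.0495] rot [-0.42, -0.08, -0.66]
```

Emit:
servo_tool:
  fingers: [0.015,0.015,0.015,0.015,0.015,0.015]
  linear:
    - [-0.001,-0.001,0.01]
    - [-0.002,-0.002,0.025]
    - [-0.004,-0.003,0.04]
    - [-0.004,-0.003,0.0495]
    - [-0.004,-0.003,0.0495]
    - [-0.004,-0.003,0.0495]
  rotation:
    - [-0.4,-0.1,-0.7]
    - [-0.4,-0.1,-0.7]
    - [-0.4,-0.1,-0.7]
    - [-0.4,-0.1,-0.7]
    - [-0.4,-0.1,-0.7]
    - [-0.4,-0.1,-0.7]

```text
time: 8.4
tool_pos: [516.7, 119.4, 283.8]
tcp_rot: [-180.0, 30.0, 169.8]
ft_force: [0.3, -0.4, -2.6]
finger_gap: 24.0
grip_force: 79.5
```

Run:
```python
from h import *
where();s=snap('wrist','w6')
im=cv2.imread('pics/w6.png')[130:330,200:440]
cv2.imwrite('pics/w6c.png',cv2.resize(im,None,fx=3,fy=3,interpolation=cv2.INTER_CUBIC))
```

```text
t 8.40 x 8.28 y -37.37 d 78.11 rotErr [ 0.04 -0.04 -0.  ] F ex,ey,n [-1.  -0.3 -2.5] grip 24.0 79.5
```

View pics/w6c.png

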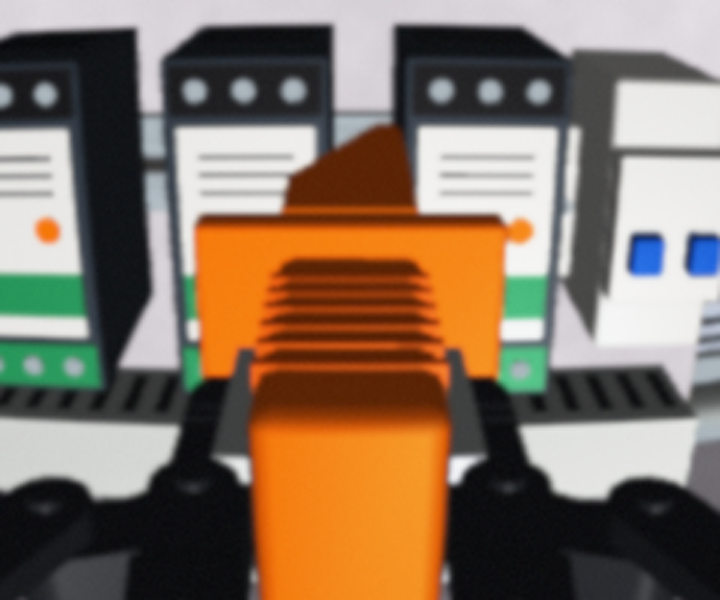

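The crop shows the nose tip at (370–400,127), inside gap 0–1: unit1's edge is at about 330 and unit0's at about 411. I'll descend partway, then feel for unit0.

Emit:
servo_tool:
  fingers: [0.015,0.015,0.015,0.015,0.015,0.015]
  linear:
    - [0,0,0.006]
    - [0,0,0.014]
    - [0,0,0.022]
    - [0,0,0.03]
    - [0,0,0.034]
    - [0,0,0.034]
  rotation:
    - [0,0,0]
    - [0,0,0]
    - [0,0,0]
    - [0,0,0]
    - [0,0,0]
    - [0,0,0]

```text
time: 9.05
tool_pos: [533.4, 116.2, 253.3]
tcp_rot: [-179.9, 30.0, 169.8]
ft_force: [0.6, -0.5, -1.8]
finger_gap: 24.0
grip_force: 79.5
```

```bash
python3 -c "
from h import *
where()"
```

```text
t 9.05 x 7.69 y -37.58 d 43.27 rotErr [ 0.07  0.02 -0.01] F ex,ey,n [-0.4 -0.4 -1.9] grip 24.0 79.5
```

Emit:
servo_tool:
  fingers: [0.015,0.015]
  linear:
    - [0,0.001,0]
    - [0,0.001,0]
  rotation:
    - [0,0,0]
    - [0,0,0]

```text
time: 9.25
tool_pos: [533.9, 117.6, 255.1]
tcp_rot: [180.0, 30.1, 169.8]
ft_force: [-0.0, -0.3, -1.9]
finger_gap: 24.5
grip_force: 79.5
```

Emit:
servo_tool:
  fingers: [0.015,0.015]
  linear:
    - [0,0.0007,0]
    - [0,0.0007,0]
  rotation:
    - [0,0,0]
    - [0,0,0]

```text
time: 9.45
tool_pos: [534.0, 118.1, 255.1]
tcp_rot: [-180.0, 30.1, 169.8]
ft_force: [0.0, -0.9, -1.5]
finger_gap: 24.1
grip_force: 79.6
```

Emit:
servo_tool:
  fingers: [0.015,0.015]
  linear:
    - [0,0.0005,0]
    - [0,0.0005,0]
  rotation:
    - [0,0,0]
    - [0,0,0]

```text
time: 9.65
tool_pos: [534.0, 118.3, 255.0]
tcp_rot: [-179.9, 30.1, 169.8]
ft_force: [-1.1, -4.2, 0.2]
finger_gap: 24.0
grip_force: 79.8
```

```bash
python3 -c "
from h import *
where()"
```

```text
t 9.65 x 8.77 y -35.45 d 44.51 rotErr [ 0.07 -0.1   0.  ] F ex,ey,n [-0.2 -4.3  0.4] grip 24.0 79.8
```

Emit:
servo_tool:
  fingers: [0.015,0.015,0.015,0.015,0.015,0.015,0.015,0.015,0.015]
  linear:
    - [0,-0.0003,0.004]
    - [0,-0.0003,0.009]
    - [0,-0.0003,0.014]
    - [0,-0.0003,0.019]
    - [0,-0.0003,0.024]
    - [0,-0.0003,0.029]
    - [0,-0.0003,0.034]
    - [0,-0.0003,0.037]
    - [0,-0.0003,0.038]
  rotation:
    - [0,0,0]
    - [0,0,0]
    - [0,0,0]
    - [0,0,0]
    - [0,0,0]
    - [0,0,0]
    - [0,0,0]
    - [0,0,0]
    - [0,0,0]

```text
time: 10.55
tool_pos: [552.8, 114.8, 221.4]
tcp_rot: [-180.0, 30.1, 169.8]
ft_force: [-3.3, -3.6, 3.4]
finger_gap: 23.9
grip_force: 80.1
```

Emit:
servo_tool:
  fingers: [0.015,0.015]
  linear:
    - [0,0,0.002]
    - [0,0,0.002]
  rotation:
    - [0,0,0]
    - [0,0,0]

```text
time: 10.75
tool_pos: [553.8, 114.7, 219.8]
tcp_rot: [-180.0, 30.1, 169.8]
ft_force: [1.2, -4.4, -1.8]
finger_gap: 23.9
grip_force: 79.8
```

```bash
python3 -c "
from h import *
where()"
```

```text
t 10.75 x 8.55 y -35.51 d 3.99 rotErr [ 0.04 -0.07  0.  ] F ex,ey,n [ 0.8 -4.2 -2.6] grip 23.9 79.8
```

Emit:
servo_tool:
  fingers: [0.015,0.015]
  linear:
    - [0,0,0.002]
    - [0,0,0.002]
  rotation:
    - [0,0,0]
    - [0,0,0]

```text
time: 10.95
tool_pos: [554.7, 114.5, 218.1]
tcp_rot: [-180.0, 30.1, 169.8]
ft_force: [1.3, -6.3, -0.9]
finger_gap: 24.1
grip_force: 80.0
```

Emit:
servo_tool:
  fingers: [0.015,0.015]
  linear:
    - [0,0,0.001]
    - [0,0,0.001]
  rotation:
    - [0,0,0]
    - [0,0,0]

```text
time: 11.15
tool_pos: [555.2, 114.4, 217.5]
tcp_rot: [-180.0, 30.1, 169.8]
ft_force: [-2.3, -4.5, 1.6]
finger_gap: 24.3
grip_force: 80.1
```

Emit:
servo_tool:
  fingers: [0.015,0.015]
  linear:
    - [0,0,0.001]
    - [0,0,0.001]
  rotation:
    - [0,0,0]
    - [0,0,0]

```text
time: 11.35
tool_pos: [555.7, 114.3, 216.6]
tcp_rot: [-180.0, 30.1, 169.8]
ft_force: [-2.8, -4.9, 1.5]
finger_gap: 24.0
grip_force: 80.1
```

```bash
python3 -c "
from h import *
where()"
```

```text
t 11.35 x 8.66 y -35.52 d 0.34 rotErr [ 0.04 -0.08  0.01] F ex,ey,n [-0.9 -5.3  2.2] grip 24.0 80.1
```

Emit:
servo_tool:
  fingers: [0.015,0.015]
  linear:
    - [0,0,0.001]
    - [0,0,0.001]
  rotation:
    - [0,0,0]
    - [0,0,0]

```text
time: 11.55
tool_pos: [556.2, 114.2, 215.8]
tcp_rot: [-180.0, 30.1, 169.8]
ft_force: [-2.1, -4.8, 0.8]
finger_gap: 24.1
grip_force: 80.1
```

Emit:
servo_tool:
  fingers: [0.015,0.015]
  linear:
    - [0,0,0.001]
    - [0,0,0.001]
  rotation:
    - [0,0,0]
    - [0,0,0]

```text
time: 11.75
tool_pos: [556.7, 114.1, 215.0]
tcp_rot: [-180.0, 30.1, 169.8]
ft_force: [-2.1, -4.7, 1.4]
finger_gap: 24.4
grip_force: 80.1
```

Emit:
servo_tool:
  fingers: [0.015,0.015]
  linear:
    - [0,0,0.001]
    - [0,0,0.001]
  rotation:
    - [0,0,0]
    - [0,0,0]

```text
time: 11.95
tool_pos: [557.2, 114.0, 214.1]
tcp_rot: [-180.0, 30.1, 169.8]
ft_force: [-1.7, -5.2, 1.9]
finger_gap: 24.2
grip_force: 80.1
```

```bash
python3 -c "
from h import *
where()"
```

```text
t 11.95 x 8.71 y -35.54 d -2.63 rotErr [ 0.04 -0.09  0.01] F ex,ey,n [ 0.3 -5.4  2. ] grip 24.2 80.1
```

Emit:
servo_tool:
  fingers: [0.015,0.015]
  linear:
    - [0,0,0.001]
    - [0,0,0.0015]
  rotation:
    - [0,0,0]
    - [0,0,0]

```text
time: 12.15
tool_pos: [557.5, 114.0, 213.9]
tcp_rot: [-180.0, 30.1, 169.8]
ft_force: [-25.0, -5.4, 18.6]
finger_gap: 24.3
grip_force: 83.4
```

Emit:
servo_tool:
  fingers: [0.015,0.015]
  linear:
    - [0,0,0.001]
    - [0,0,0.0015]
  rotation:
    - [0,0,0]
    - [0,0,0]

```text
time: 12.35
tool_pos: [557.6, 114.0, 213.8]
tcp_rot: [-179.9, 30.0, 169.8]
ft_force: [-46.3, -5.5, 35.1]
finger_gap: 24.2
grip_force: 86.7
```

Emit:
servo_tool:
  fingers: [0.015,0.015]
  linear:
    - [0,0,0.001]
    - [0,0,0.001]
  rotation:
    - [0,0,0]
    - [0,0,0]

```text
time: 12.55
tool_pos: [557.6, 114.0, 213.8]
tcp_rot: [-179.9, 30.0, 169.8]
ft_force: [-55.6, -6.7, 42.2]
finger_gap: 24.1
grip_force: 88.3
```

```bash
python3 -c "
from h import *
where()"
```

```text
t 12.55 x 8.94 y -35.52 d -3.10 rotErr [0.09 0.02 0.04] F ex,ey,n [-25.3 -16.4  63.3] grip 24.1 88.3
```

Emit:
servo_tool:
  fingers: [0.015,0.015,0.015,0.015,0.015,0.015,0.015,0.015,0.015,0.015]
  linear:
    - [0,0,-0.003]
    - [0,0,-0.005]
    - [0,-0.0003,-0.01]
    - [0,-0.0003,-0.018]
    - [0,-0.0003,-0.028]
    - [0,-0.0003,-0.04]
    - [0,-0.0003,-0.055]
    - [0,-0.0003,-0.07]
    - [0,-0.0003,-0.085]
    - [0,-0.0003,-0.1]
  rotation:
    - [0,0,0]
    - [0,0,0]
    - [0,0,0]
    - [0,0,0]
    - [0,0,0]
    - [0,0,0]
    - [0,0,0]
    - [0,0,0]
    - [0,0,0]
    - [0,0,0]

```text
time: 13.55
tool_pos: [509.3, 123.0, 299.2]
tcp_rot: [179.9, 30.2, 169.8]
ft_force: [-0.1, -0.5, -1.4]
finger_gap: 24.1
grip_force: 79.6
```

Emit:
servo_tool:
  fingers: [0.015,0.015,0.015]
  linear:
    - [0,-0.02,-0.01]
    - [0,-0.04,-0.02]
    - [0,-0.04,-0.02]
  rotation:
    - [0,0,0]
    - [0,0,0]
    - [0,0,0]

```text
time: 13.85
tool_pos: [492.7, 84.1, 318.0]
tcp_rot: [179.9, 30.3, 169.7]
ft_force: [0.1, 0.3, -1.2]
finger_gap: 23.9
grip_force: 79.9
```

```bash
cat >> h.py <<'E'
P0=P0-3.0*N
E
python3 - <<'E'
from h import *
where();s=snap('wrist','w7');g=cv2.cvtColor(s['frame'],cv2.COLOR_RGB2GRAY).astype(float)
def cross(a,lev=110):
    return [i+(lev-a[i])/(a[i+1]-a[i]) for i in range(len(a)-1) if (a[i]-lev)*(a[i+1]-lev)<0]
row=lambda x:[round(float(proj(s,P0+x*EX+y*EY,True)[1]),1) for y in(0,-70,-133,-200)]
print(row(-15),[np.round(proj(s,P0+y*EY,True),0).tolist() for y in(0,-70,-133,-200)])
v=int(round(row(-16)[1]))
for vv in(v,v+2):
    print(vv,[(round(80+x,1),round(float((onpl(s,80+x,vv,P0,N,True)-P0)@EY),1)) for x in cross(g[vv,80:480])])
E
```

```text
t 13.85 x 10.34 y -76.41 d 119.41 rotErr [-0.04 -0.35  0.08] F ex,ey,n [-0.6  0.3 -1.1] grip 23.9 79.9
[162.7, 162.0, 162.7, 164.6] [[396.0, 178.0], [322.0, 178.0], [254.0, 178.0], [188.0, 180.0]]
161 [(np.float64(128.4), -268.8), (np.float64(130.7), -265.8), (np.float64(132.7), -263.2), (np.float64(158.5), -231.4), (np.float64(202.0), -183.6), (np.float64(227.6), -157.8), (np.float64(232.2), -153.3), (np.float64(234.7), -150.8), (np.float64(275.8), -112.2), (np.float64(286.6), -102.3), (np.float64(298.3), -91.6), (np.float64(301.0), -89.1), (np.float64(343.8), -50.3), (np.float64(346.6), -47.8), (np.float64(362.0), -33.5), (np.float64(377.4), -19.2), (np.float64(417.0), 19.3), (np.float64(429.6), 32.1)]
163 [(np.float64(128.6), -268.9), (np.float64(130.8), -266.1), (np.float64(132.8), -263.5), (np.float64(158.7), -231.4), (np.float64(165.6), -223.4), (np.float64(167.7), -221.0), (np.float64(203.1), -182.6), (np.float64(227.6), -157.9), (np.float64(232.4), -153.3), (np.float64(234.4), -151.3), (np.float64(275.9), -112.2), (np.float64(286.6), -102.3), (np.float64(298.3), -91.7), (np.float64(300.9), -89.3), (np.float64(343.9), -50.2), (np.float64(346.6), -47.7), (np.float64(377.1), -19.4), (np.float64(417.2), 19.6), (np.float64(429.4), 32.1)]
```

Unit1 now sits at −69.7 mm (target −70). The next gap is at y ≈ −105.7.

Run:
```python
from h import *
go(tgt(-105.8,80),RC)
```

```text
t 13.9 lin [0.0021, -0.03, 0.0385] rot [0.05, 0.3, -0.11]
```

Emit:
servo_tool:
  fingers: [0.015,0.015,0.015,0.015,0.015,0.015]
  linear:
    - [0,-0.012,0.008]
    - [0.001,-0.024,0.02]
    - [0.002,-0.03,0.03]
    - [0.002,-0.03,0.0385]
    - [0.002,-0.03,0.0385]
    - [0.002,-0.03,0.0385]
  rotation:
    - [0,0.3,-0.1]
    - [0,0.3,-0.1]
    - [0,0.3,-0.1]
    - [0,0.3,-0.1]
    - [0,0.3,-0.1]
    - [0,0.3,-0.1]

```text
time: 14.5
tool_pos: [504.7, 52.7, 279.9]
tcp_rot: [-179.9, 29.7, 169.9]
ft_force: [-0.9, -0.5, -2.5]
finger_gap: 24.0
grip_force: 79.9
```

Run:
```python
from h import *
where();go(tgt(-105.8,5),RC)
```

```text
t 14.50 x 6.31 y -105.20 d 77.74 rotErr [ 0.01  0.26 -0.11] F ex,ey,n [-2.  -0.6 -1.7] grip 24.0 79.9
t 14.5 lin [-0.002, -0.0006, 0.0727] rot [-0.01, -0.26, 0.11]
```

Emit:
servo_tool:
  fingers: [0.015,0.015,0.015,0.015,0.015,0.015,0.015]
  linear:
    - [-0.001,-0.0006,0.004]
    - [-0.001,-0.0006,0.01]
    - [-0.001,-0.0006,0.016]
    - [-0.001,-0.0006,0.022]
    - [-0.001,-0.0006,0.028]
    - [-0.001,-0.0006,0.032]
    - [-0.001,-0.0006,0.032]
  rotation:
    - [0,-0.15,0.1]
    - [0,-0.15,0.1]
    - [0,-0.15,0.1]
    - [0,-0.15,0.1]
    - [0,-0.15,0.1]
    - [0,-0.15,0.1]
    - [0,-0.15,0.1]

```text
time: 15.2
tool_pos: [520.9, 48.5, 251.7]
tcp_rot: [-180.0, 29.8, 169.8]
ft_force: [0.3, 0.5, -2.7]
finger_gap: 24.3
grip_force: 79.9
```

Run:
```python
from h import *
where();go(tgt(-105.8,4),RC)
```

```text
t 15.20 x 6.65 y -106.46 d 44.98 rotErr [0.05 0.16 0.  ] F ex,ey,n [-1.2  0.5 -2.4] grip 24.3 79.9
t 15.2 lin [-0.0015, 0.0007, 0.041] rot [-0.05, -0.16, -0.0]
```

Emit:
servo_tool:
  fingers: [0.015,0.015,0.015,0.015,0.015,0.015,0.015,0.015,0.015,0.015]
  linear:
    - [0,0.0004,0]
    - [0,0.0008,0.004]
    - [-0.001,0.0008,0.01]
    - [-0.001,0.0008,0.016]
    - [-0.001,0.0008,0.021]
    - [-0.001,0.0008,0.026]
    - [-0.001,0.0008,0.031]
    - [-0.001,0.0008,0.036]
    - [-0.001,0.0008,0.041]
    - [-0.001,0.0008,0.041]
  rotation:
    - [0,0,0]
    - [0,-0.15,0]
    - [0,-0.15,0]
    - [0,-0.15,0]
    - [0,-0.15,0]
    - [0,-0.15,0]
    - [0,-0.15,0]
    - [0,-0.15,0]
    - [0,-0.15,0]
    - [0,-0.15,0]

```text
time: 16.2
tool_pos: [542.0, 45.6, 216.4]
tcp_rot: [-180.0, 30.0, 169.8]
ft_force: [1.8, 2.7, -3.4]
finger_gap: 24.6
grip_force: 79.7
```

Run:
```python
from h import *
where();go(tgt(-105.8,0),RC)
```

```text
t 16.20 x 7.41 y -105.56 d 3.80 rotErr [ 0.04  0.02 -0.  ] F ex,ey,n [-0.6  2.9 -3.6] grip 24.6 79.7
t 16.2 lin [-0.0006, -0.0002, 0.0038] rot [-0.04, -0.02, 0.0]
```

Emit:
servo_tool:
  fingers: [0.015,0.015,0.015]
  linear:
    - [0,0,0.0015]
    - [0,0,0.003]
    - [0,0,0.003]
  rotation:
    - [0,0,0]
    - [0,0,0]
    - [0,0,0]

```text
time: 16.5
tool_pos: [543.7, 45.3, 215.0]
tcp_rot: [-180.0, 30.1, 169.8]
ft_force: [1.2, 1.4, -2.6]
finger_gap: 24.3
grip_force: 79.8
```

Emit:
servo_tool:
  fingers: [0.015,0.015]
  linear:
    - [0,0,0.001]
    - [0,0,0.001]
  rotation:
    - [0,0,0]
    - [0,0,0]

```text
time: 16.7
tool_pos: [544.3, 45.2, 214.3]
tcp_rot: [-180.0, 30.1, 169.8]
ft_force: [1.5, 2.0, -3.3]
finger_gap: 24.0
grip_force: 79.8
```

Emit:
servo_tool:
  fingers: [0.015,0.015]
  linear:
    - [0,0,0.001]
    - [0,0,0.001]
  rotation:
    - [0,0,0]
    - [0,0,0]

```text
time: 16.9
tool_pos: [544.8, 45.2, 213.8]
tcp_rot: [-180.0, 30.1, 169.8]
ft_force: [-2.8, 2.3, 0.5]
finger_gap: 24.2
grip_force: 80.3
```

Run:
```python
from h import *
where()
```

```text
t 16.90 x 8.61 y -105.50 d 0.12 rotErr [ 0.03 -0.1   0.  ] F ex,ey,n [-2.5  1.8  2.1] grip 24.2 80.3
```

Emit:
servo_tool:
  fingers: [0.015,0.015]
  linear:
    - [0,0,0.001]
    - [0,0,0.001]
  rotation:
    - [0,0,0]
    - [0,0,0]

```text
time: 17.1
tool_pos: [544.9, 45.2, 213.7]
tcp_rot: [-180.0, 30.1, 169.8]
ft_force: [-17.7, 2.7, 12.2]
finger_gap: 24.1
grip_force: 82.8
```

Emit:
servo_tool:
  fingers: [0.015,0.015]
  linear:
    - [0,0,0.0005]
    - [0,0,0.0005]
  rotation:
    - [0,0,0]
    - [0,0,0]

```text
time: 17.3
tool_pos: [545.0, 45.2, 213.7]
tcp_rot: [-180.0, 30.0, 169.8]
ft_force: [-24.4, 3.4, 18.4]
finger_gap: 23.8
grip_force: 84.2
```

Run:
```python
from h import *
where()
```

```text
t 17.30 x 8.70 y -105.47 d -0.03 rotErr [ 0.04 -0.05  0.01] F ex,ey,n [-12.1  -1.   28.2] grip 23.8 84.2
```

Emit:
servo_tool:
  fingers: [0.015,0.015,0.015,0.015,0.015,0.015,0.015,0.015,0.015,0.015]
  linear:
    - [0,0,-0.002]
    - [0,0,-0.005]
    - [0,0,-0.01]
    - [0,0,-0.018]
    - [0,0,-0.028]
    - [0,0,-0.04]
    - [0,0,-0.055]
    - [0,0,-0.07]
    - [0,0,-0.085]
    - [0,0,-0.1]
  rotation:
    - [0,0,0]
    - [0,0,0]
    - [0,0,0]
    - [0,0,0]
    - [0,0,0]
    - [0,0,0]
    - [0,0,0]
    - [0,0,0]
    - [0,0,0]
    - [0,0,0]

```text
time: 18.3
tool_pos: [495.5, 53.8, 300.4]
tcp_rot: [-180.0, 30.1, 169.8]
ft_force: [-0.0, -0.6, -1.8]
finger_gap: 24.0
grip_force: 79.9
```

Emit:
servo_tool:
  fingers: [0.015,0.015,0.015,0.015]
  linear:
    - [0,-0.02,-0.01]
    - [0,-0.04,-0.02]
    - [0,-0.04,-0.02]
    - [0,-0.04,-0.02]
  rotation:
    - [0,0,0]
    - [0,0,0]
    - [0,0,0]
    - [0,0,0]

```text
time: 18.7
tool_pos: [479.1, 15.9, 317.2]
tcp_rot: [180.0, 30.2, 169.7]
ft_force: [0.6, 1.1, -1.9]
finger_gap: 24.0
grip_force: 80.0
```

```bash
cat >> h.py <<'E'
def edges(s):
    g=cv2.cvtColor(s['frame'],cv2.COLOR_RGB2GRAY).astype(float)
    def y(x): # crossings of row through front x=-16
        pass
    ys=np.arange(-240,40,.25);px=np.array([proj(s,P0-16*EX+v*EY,True) for v in ys],np.float32)
    val=cv2.remap(g.astype(np.float32),px[:,0][None].copy(),px[:,1][None].copy(),cv2.INTER_LINEAR)[0]
    h=val>130;i=np.nonzero(h[1:]!=h[:-1])[0];e=ys[i]+.12
    return [(round(a,1),round(b,1),round((a+b)/2,1)) for a in e for b in e if 36<b-a<42 and val[(ys>a+1)&(ys<b-1)].min()>100]
E
python3 - <<'E'
from h import *
where();s=snap('wrist','w8');print(edges(s));go(tgt(-175.6,80),RC)
E
```

```text
t 18.70 x 8.80 y -145.88 d 119.39 rotErr [ 0.05 -0.19  0.1 ] F ex,ey,n [-0.6  1.2 -1.9] grip 24.0 80.0
[(np.float64(-221.4), np.float64(-183.1), np.float64(-202.3)), (np.float64(-158.9), np.float64(-120.4), np.float64(-139.6)), (np.float64(-88.4), np.float64(-50.1), np.float64(-69.3)), (np.float64(-19.1), np.float64(19.1), np.float64(-0.0))]
t 18.75 lin [0.0004, -0.0301, 0.0388] rot [-0.04, 0.12, -0.05]
```

Emit:
servo_tool:
  fingers: [0.015,0.015,0.015,0.015,0.015,0.015]
  linear:
    - [0,-0.012,0.008]
    - [0,-0.024,0.02]
    - [0,-0.03,0.03]
    - [0,-0.03,0.039]
    - [0,-0.03,0.039]
    - [0,-0.03,0.039]
  rotation:
    - [0,0.1,0]
    - [0,0.1,0]
    - [0,0.1,0]
    - [0,0.1,0]
    - [0,0.1,0]
    - [0,0.1,0]

```text
time: 19.35
tool_pos: [493.0, -16.1, 281.9]
tcp_rot: [-180.0, 29.9, 169.8]
ft_force: [0.6, -0.5, -2.6]
finger_gap: 24.1
grip_force: 80.0
```

Run:
```python
from h import *
where();go(tgt(-175.6,45),RC)
```

```text
t 19.35 x 7.87 y -174.99 d 79.11 rotErr [ 0.01  0.08 -0.01] F ex,ey,n [-0.7 -0.4 -2.6] grip 24.1 80.0
t 19.35 lin [-0.0002, -0.0006, 0.0341] rot [-0.01, -0.08, 0.01]
```

Emit:
servo_tool:
  fingers: [0.015,0.015,0.015,0.015,0.015,0.015,0.015]
  linear:
    - [0,-0.0006,0.004]
    - [0,-0.0006,0.01]
    - [0,-0.0006,0.016]
    - [0,-0.0006,0.022]
    - [0,-0.0006,0.028]
    - [0,-0.0006,0.034]
    - [0,-0.0006,0.034]
  rotation:
    - [0,-0.1,0]
    - [0,-0.1,0]
    - [0,-0.1,0]
    - [0,-0.1,0]
    - [0,-0.1,0]
    - [0,-0.1,0]
    - [0,-0.1,0]

```text
time: 20.05
tool_pos: [509.4, -20.3, 251.4]
tcp_rot: [-180.0, 30.0, 169.8]
ft_force: [-0.2, 0.7, -2.7]
finger_gap: 24.3
grip_force: 80.0
```

Run:
```python
from h import *
where();go(tgt(-175.5,4),RC)
```

```text
t 20.05 x 7.26 y -176.14 d 44.25 rotErr [0.03 0.04 0.01] F ex,ey,n [-1.6  0.6 -2.2] grip 24.3 80.0
t 20.05 lin [-0.0008, 0.0007, 0.0403] rot [-0.03, -0.04, -0.01]
```

Emit:
servo_tool:
  fingers: [0.015,0.015,0.015,0.015,0.015,0.015,0.015,0.015,0.015,0.015]
  linear:
    - [0,0.0004,0]
    - [0,0.0008,0.004]
    - [0,0.0008,0.01]
    - [0,0.0008,0.016]
    - [0,0.0008,0.021]
    - [0,0.0008,0.026]
    - [0,0.0008,0.031]
    - [0,0.0008,0.036]
    - [0,0.0008,0.04]
    - [0,0.0008,0.04]
  rotation:
    - [0,0,0]
    - [0,0,0]
    - [0,0,0]
    - [0,0,0]
    - [0,0,0]
    - [0,0,0]
    - [0,0,0]
    - [0,0,0]
    - [0,0,0]
    - [0,0,0]

```text
time: 21.05
tool_pos: [529.3, -22.9, 216.9]
tcp_rot: [-180.0, 30.0, 169.8]
ft_force: [2.7, 1.3, -3.5]
finger_gap: 23.9
grip_force: 79.7
```

Run:
```python
from h import *
where();go(tgt(-175.5,0),RC)
```

```text
t 21.05 x 7.34 y -175.23 d 4.41 rotErr [0.02 0.02 0.01] F ex,ey,n [ 0.4  1.8 -4.2] grip 23.9 79.7
t 21.05 lin [-0.0007, -0.0003, 0.0044] rot [-0.02, -0.02, -0.01]
```

Emit:
servo_tool:
  fingers: [0.015,0.015,0.015]
  linear:
    - [0,-0.0003,0.0015]
    - [0,-0.0003,0.003]
    - [0,-0.0003,0.0035]
  rotation:
    - [0,0,0]
    - [0,0,0]
    - [0,0,0]

```text
time: 21.35
tool_pos: [531.2, -23.5, 215.1]
tcp_rot: [-180.0, 30.1, 169.8]
ft_force: [0.4, 3.9, -1.0]
finger_gap: 24.2
grip_force: 80.1
```

Emit:
servo_tool:
  fingers: [0.015,0.015]
  linear:
    - [0,0,0.001]
    - [0,0,0.001]
  rotation:
    - [0,0,0]
    - [0,0,0]

```text
time: 21.55
tool_pos: [531.8, -23.7, 214.3]
tcp_rot: [-180.0, 30.1, 169.8]
ft_force: [2.0, 2.2, -2.1]
finger_gap: 23.9
grip_force: 79.8
```

Emit:
servo_tool:
  fingers: [0.015,0.015]
  linear:
    - [0,0,0.001]
    - [0,0,0.001]
  rotation:
    - [0,0,0]
    - [0,0,0]

```text
time: 21.75
tool_pos: [532.3, -23.8, 213.8]
tcp_rot: [-180.0, 30.1, 169.8]
ft_force: [-1.7, 2.5, 0.8]
finger_gap: 23.9
grip_force: 80.4
```

Run:
```python
from h import *
where()
```

```text
t 21.75 x 8.50 y -175.62 d 0.11 rotErr [ 0.03 -0.1   0.  ] F ex,ey,n [-1.4  2.1  1.8] grip 23.9 80.4
```

Emit:
servo_tool:
  fingers: [0.015,0.015,0.015]
  linear:
    - [0,0,0.001]
    - [0,0,0.0015]
    - [0,0,0.0015]
  rotation:
    - [0,0,0]
    - [0,0,0]
    - [0,0,0]

```text
time: 22.05
tool_pos: [532.5, -23.8, 213.7]
tcp_rot: [-180.0, 30.0, 169.8]
ft_force: [-25.1, 6.2, 18.7]
finger_gap: 24.2
grip_force: 84.4
```

Run:
```python
from h import *
where()
```

```text
t 22.05 x 8.63 y -175.57 d -0.03 rotErr [ 0.04 -0.04 -0.01] F ex,ey,n [-12.9   1.6  29.1] grip 24.2 84.4
```

Home. I'll retract and check the row.

Emit:
servo_tool:
  fingers: [0.015,0.015,0.015,0.015,0.015,0.015,0.015,0.015,0.015,0.015]
  linear:
    - [0,0,-0.002]
    - [0,0,-0.005]
    - [0,0,-0.01]
    - [0,0,-0.018]
    - [0,0,-0.028]
    - [0,0,-0.04]
    - [0,0,-0.055]
    - [0,0,-0.07]
    - [0,0,-0.085]
    - [0,0,-0.1]
  rotation:
    - [0,0,0]
    - [0,0,0]
    - [0,0,0]
    - [0,0,0]
    - [0,0,0]
    - [0,0,0]
    - [0,0,0]
    - [0,0,0]
    - [0,0,0]
    - [0,0,0]

```text
time: 23.05
tool_pos: [483.1, -15.3, 300.5]
tcp_rot: [-179.9, 30.2, 169.8]
ft_force: [0.3, 1.0, -1.5]
finger_gap: 24.5
grip_force: 80.0
```

Emit:
servo_tool:
  fingers: [0.015,0.015,0.015,0.015]
  linear:
    - [0,0.015,-0.02]
    - [0,0.03,-0.03]
    - [0,0.03,-0.03]
    - [0,0.03,-0.03]
  rotation:
    - [0,0,0]
    - [0,0,0]
    - [0,0,0]
    - [0,0,0]

```text
time: 23.45
tool_pos: [474.1, 17.2, 325.4]
tcp_rot: [-180.0, 30.1, 169.9]
ft_force: [-0.3, -0.8, -1.9]
finger_gap: 23.7
grip_force: 80.1
```

Run:
```python
from h import *
where();s=snap('wrist','w9');print(edges(s))
Ps=np.array([479.4,383.5,114.2]);H=Ps+[0,0,165];Rs=R.from_euler('xyz',[-179.9,-.1,168.7],degrees=True)
M1=tgt(-20,140);d,w=go(M1,RC);go(H,Rs,(M1,RC))
```

```text
t 23.45 x 8.38 y -145.52 d 129.11 rotErr [ 0.01 -0.15 -0.06] F ex,ey,n [-1.1 -0.9 -1.6] grip 23.7 80.1
[(np.float64(-228.6), np.float64(-190.6), np.float64(-209.6)), (np.float64(-158.4), np.float64(-119.9), np.float64(-139.1)), (np.float64(-88.4), np.float64(-50.1), np.float64(-69.3)), (np.float64(-18.9), np.float64(19.1), np.float64(0.1))]
t 23.5 lin [-0.0002, 0.1259, -0.0117] rot [-0.04, 0.08, 0.03]
t 23.5 lin [0.0744, 0.2359, 0.0211] rot [0.38, 30.1, 1.05]
```

All gaps are good (pitches 69.4, 69.8 and 70.5 mm). Now I'll take the spacer back to the stand.

Emit:
servo_tool:
  fingers: [0.015,0.015,0.015,0.015,0.015,0.015]
  linear:
    - [0,0.02,-0.003]
    - [0,0.05,-0.006]
    - [0,0.08,-0.01]
    - [0,0.105,-0.012]
    - [0,0.126,-0.012]
    - [0,0.126,-0.012]
  rotation:
    - [0,0,0]
    - [0,0,0]
    - [0,0,0]
    - [0,0,0]
    - [0,0,0]
    - [0,0,0]

```text
time: 24.1
tool_pos: [490.5, 143.6, 333.6]
tcp_rot: [-179.9, 30.0, 169.9]
ft_force: [-0.5, -0.8, -1.8]
finger_gap: 24.1
grip_force: 80.2
```

Emit:
servo_tool:
  fingers: [0.015,0.015,0.015,0.015,0.015,0.015,0.015,0.015,0.015,0.015]
  linear:
    - [0.003,0.026,-0.002]
    - [0.008,0.052,-0.003]
    - [0.015,0.08,-0.003]
    - [0.025,0.105,-0.002]
    - [0.035,0.13,0]
    - [0.045,0.158,0.006]
    - [0.055,0.185,0.01]
    - [0.065,0.21,0.016]
    - [0.074,0.236,0.021]
    - [0.074,0.236,0.021]
  rotation:
    - [0,2,0]
    - [0,5,0]
    - [0,9,0]
    - [0,13,0]
    - [0.2,17,0.5]
    - [0.2,21,0.7]
    - [0.3,24,0.9]
    - [0.4,27,1]
    - [0.4,30,1]
    - [0.4,30,1]

```text
time: 25.1
tool_pos: [479.8, 384.2, 275.5]
tcp_rot: [-179.7, -0.3, 168.7]
ft_force: [-0.2, -1.1, -2.0]
finger_gap: 24.1
grip_force: 80.2
```

Emit:
servo_tool:
  fingers: [0.015,0.015]
  linear:
    - [0,0,0]
    - [0,0,0]
  rotation:
    - [0,0,0]
    - [0,0,0]

```text
time: 25.3
tool_pos: [480.3, 382.7, 280.0]
tcp_rot: [-179.9, 0.1, 168.7]
ft_force: [0.2, -0.9, -1.9]
finger_gap: 24.2
grip_force: 80.2
```

Run:
```python
from h import *
p,q,st=cur();print(p.round(1),st['tcp_rot'].round(2))
Rs=R.from_euler('xyz',[-179.9,-.1,168.7],degrees=True);go([479.4,383.5,200],Rs);s=snap('wrist','w10')
cv2.imwrite('pics/w10c.png',cv2.resize(cv2.imread('pics/w10.png')[100:400,180:460],None,fx=2,fy=2))
```

```text
[480.3 382.7 280. ] [-1.7986e+02  1.4000e-01  1.6867e+02]
t 25.3 lin [0.0013, 0.0008, 0.08] rot [-0.04, 0.24, -0.03]
```

View pics/w10c.png

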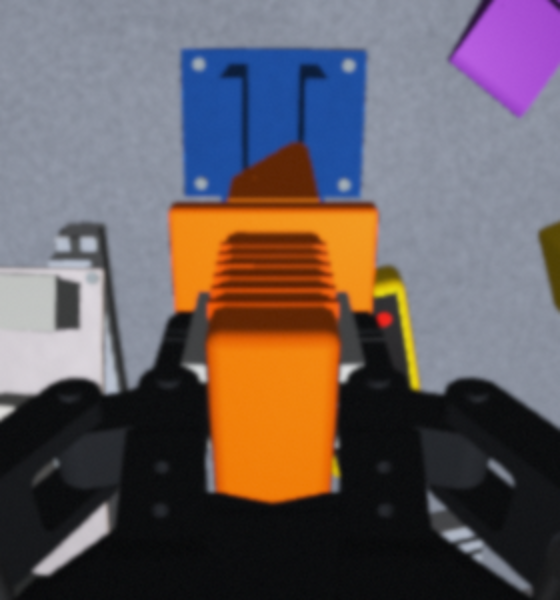

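The crop shows the slot between columns 245 and 300, with its centre at 273. The spacer's centre is at about 272, so it is aligned; descending.

Emit:
servo_tool:
  fingers: [0.015,0.015,0.015,0.015,0.015,0.015,0.015]
  linear:
    - [0.001,0.0005,0.015]
    - [0.001,0.0005,0.035]
    - [0.001,0.0005,0.055]
    - [0.001,0.0005,0.07]
    - [0.001,0.0005,0.08]
    - [0.001,0.0005,0.08]
    - [0.001,0.0005,0.08]
  rotation:
    - [0,0.1,0]
    - [0,0.1,0]
    - [0,0.1,0]
    - [0,0.1,0]
    - [0,0.1,0]
    - [0,0.1,0]
    - [0,0.1,0]

```text
time: 26.05
tool_pos: [479.1, 384.5, 200.1]
tcp_rot: [-179.9, 0.0, 168.7]
ft_force: [-0.4, 0.4, -2.4]
finger_gap: 23.9
grip_force: 80.4
```

Run:
```python
from h import *
p,q,st=cur();print(p.round(1),st['tcp_rot'].round(2))
Rs=R.from_euler('xyz',[-179.9,-.1,168.7],degrees=True);go([479.4,383.5,118],Rs)
```

```text
[479.1 384.5 200.1] [-179.88    0.    168.72]
t 26.05 lin [-0.0005, -0.0008, 0.0821] rot [-0.02, 0.1, 0.02]
```

Emit:
servo_tool:
  fingers: [0.015,0.015,0.015,0.015,0.015,0.015,0.015,0.015,0.015]
  linear:
    - [0,-0.0008,0.006]
    - [0,-0.0008,0.016]
    - [0,-0.0008,0.028]
    - [0,-0.0008,0.04]
    - [0,-0.0008,0.052]
    - [0,-0.0008,0.064]
    - [0,-0.0008,0.075]
    - [0,-0.0008,0.082]
    - [0,-0.0008,0.082]
  rotation:
    - [0,0,0]
    - [0,0,0]
    - [0,0,0]
    - [0,0,0]
    - [0,0,0]
    - [0,0,0]
    - [0,0,0]
    - [0,0,0]
    - [0,0,0]

```text
time: 26.95
tool_pos: [477.9, 383.0, 115.9]
tcp_rot: [-179.8, -0.1, 168.7]
ft_force: [-0.7, -0.1, -2.4]
finger_gap: 23.9
grip_force: 80.4
```

Emit:
servo_tool:
  fingers: [0.015,0.015]
  linear:
    - [0,0,0.0015]
    - [0,0,0.0015]
  rotation:
    - [0,0,0]
    - [0,0,0]

```text
time: 27.15
tool_pos: [479.1, 383.7, 116.7]
tcp_rot: [-179.9, 0.0, 168.7]
ft_force: [-0.3, 0.8, -1.3]
finger_gap: 24.3
grip_force: 80.4
```

Emit:
servo_tool:
  fingers: [0.015,0.015]
  linear:
    - [0,0,0.001]
    - [0,0,0.001]
  rotation:
    - [0,0,0]
    - [0,0,0]

```text
time: 27.35
tool_pos: [478.9, 383.6, 115.5]
tcp_rot: [-179.9, 0.0, 168.7]
ft_force: [0.3, -0.1, -1.7]
finger_gap: 24.1
grip_force: 80.4
```

Emit:
servo_tool:
  fingers: [0.015,0.015]
  linear:
    - [0,0,0.001]
    - [0,0,0.001]
  rotation:
    - [0,0,0]
    - [0,0,0]

```text
time: 27.55
tool_pos: [478.9, 383.5, 114.3]
tcp_rot: [-179.9, -0.0, 168.7]
ft_force: [-0.5, 1.3, -2.1]
finger_gap: 24.2
grip_force: 80.6
```

Emit:
servo_tool:
  fingers: [0.015,0.015]
  linear:
    - [0,0,0.0005]
    - [0,0,0.0005]
  rotation:
    - [0,0,0]
    - [0,0,0]

```text
time: 27.75
tool_pos: [478.9, 383.6, 114.2]
tcp_rot: [-179.9, -0.0, 168.7]
ft_force: [-1.8, -1.9, 3.1]
finger_gap: 24.3
grip_force: 81.1
```

Emit:
servo_tool:
  fingers: [0.015,0.015]
  linear:
    - [0,0,0.0005]
    - [0,0,0.0005]
  rotation:
    - [0,0,0]
    - [0,0,0]

```text
time: 27.95
tool_pos: [478.9, 383.6, 114.2]
tcp_rot: [-179.9, 0.0, 168.7]
ft_force: [-2.8, -3.1, 6.8]
finger_gap: 24.1
grip_force: 81.8
```

Seated: the shoulder rests at the same height as at the grasp. I'll release and rise.

Emit:
servo_tool:
  fingers: [0.027,0.032,0.042,0.055,0.065,0.07,0.07]
  linear:
    - [0,0,0]
    - [0,0,0]
    - [0,0,0]
    - [0,0,0]
    - [0,0,0]
    - [0,0,0]
    - [0,0,0]
  rotation:
    - [0,0,0]
    - [0,0,0]
    - [0,0,0]
    - [0,0,0]
    - [0,0,0]
    - [0,0,0]
    - [0,0,0]

```text
time: 28.65
tool_pos: [478.7, 383.5, 113.1]
tcp_rot: [-179.9, -0.0, 168.7]
ft_force: [-0.1, 0.2, 0.4]
finger_gap: 69.7
grip_force: 0.0
```

Emit:
servo_tool:
  fingers: [0.07,0.07,0.07,0.07,0.07,0.07,0.07,0.07,0.07]
  linear:
    - [0,0,-0.01]
    - [0,0,-0.025]
    - [0,0,-0.045]
    - [0,0,-0.065]
    - [0,0,-0.085]
    - [0,0,-0.105]
    - [0,0,-0.12]
    - [0,0,-0.12]
    - [0,0,-0.12]
  rotation:
    - [0,0,0]
    - [0,0,0]
    - [0,0,0]
    - [0,0,0]
    - [0,0,0]
    - [0,0,0]
    - [0,0,0]
    - [0,0,0]
    - [0,0,0]

```text
time: 29.55
tool_pos: [479.0, 383.8, 233.5]
tcp_rot: [-179.9, 0.0, 168.7]
ft_force: [0.1, -0.6, -0.5]
finger_gap: 69.9
grip_force: 0.0
```

Run:
```python
from h import *
s=snap('wrist','w11');t=snap('side','s2');p,q,st=cur();print(p.round(1),st['time'])
b=cv2.imread('pics/s2.png')[125:295,250:405];a=cv2.imread('pics/w11.png')[100:300,200:440]
cv2.imwrite('pics/fin.png',np.hstack([cv2.resize(a,(400,500)),cv2.resize(b,(400,500))]))
```

```text
[478.3 383.4 231.7] 29.65
```

View pics/fin.png

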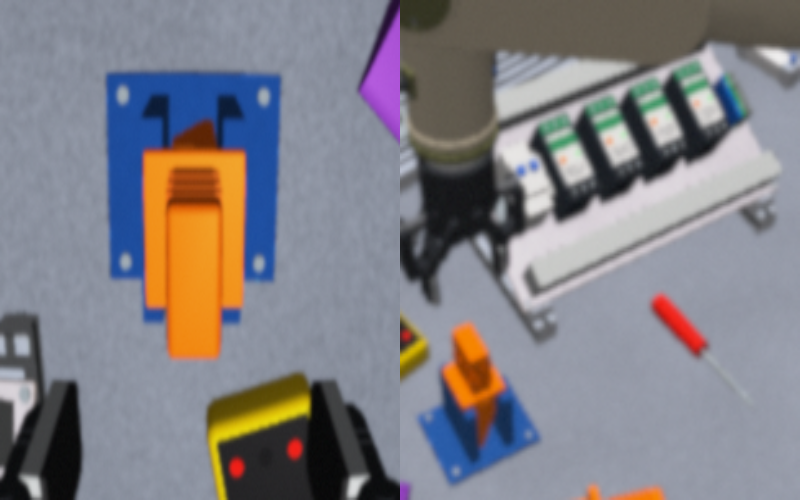

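The spacer is seated upright in the stand (left half, about (195,250)), the four supplies are evenly spaced (right half, (565,150) to (700,95)), and the jaws are clear. I'll hand in now.

```bash
python3 -c "
from bench import r
print(r.hand_in())"
```

```text
the job is handed in; nothing more can be done
None
```

I set the three gaps in order from the locked supply (vision-measured pitches 69.4, 69.8 and 70.5 mm against the 70 mm target), returned the spacer to its blue stand, let go and handed the job in at about 30 s; the hand-in returned no verdict.

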